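# Load the syrup caddy at the shake counter

## Robot

A 7-joint arm with a two-finger parallel gripper is mounted at the origin on the work surface. World frame = base frame: x ahead of the robot, y to its left, z up, the work surface at z = 0. Lengths are in m, angles in rad, forces in N, time in s.
With the tool pointing down it reaches from about 0.425 to 1.025 m from the base axis. Payload 3.6 kg.
Tool frame: the origin (TCP) lies on the centre line of the jaws, within the pads' length; the fingertips stand 11 mm ahead of it and the grasp point (between the pads) lies 8 mm behind it (tips_ahead is the distance from the TCP to the fingertips, in m); z points along the fingers, x is the direction in which the jaws open and shut, and the axes are right-handed (so a half turn about z gives the same grasp; the last joint's range is limited). The gripper opens to 85 mm and grips with 20 to 120 N. Pads are 22 mm wide; open, the fingers measure 114 mm over their backs; the gripper's body (76 mm by 85 mm) begins 54 mm behind the grasp point. The pads swing forward as they close: fully open they stand 13 mm farther back than shut.
Start: joints at [-1.331, 0.591, 0.048, 1.609, -0.033, 0.943, -0.034], TCP at [0.237, 0.685, 0.242] pointing down, gripper open.
Joint ranges: [-2.69, 2.69], [-0.47, 2.24], [-1.27, 1.36], [0.19, 2.51], [-1.53, 4.68], [0.08, 2.07], [-3.09, 3.09]. Speed limits (rad/s): [2.57, 2.57, 3.14, 3.14, 3.14, 3.14, 3.14].

## Interface

Orientations are given as a rotation vector (axis times angle).
In Python, from workcell import * gives the robot as it stands.
- The arm moves only by the shell command python3 -m pendant 'ROWS'. ROWS is JSON, a list of rows, each a list of 7 numbers: the shift along the world's x, y, z in cm, then the turn, a rotation vector about the world's x, y, z in degrees, then the opening, from 0 (shut) to 1 (fully open). A call has 1 to 12 rows; each row is the pose to reach, as a shift and turn from the pose commanded when the call began; what a row does not reach only later rows make up. A row lasts 1/10 s, in which the tool goes at most 50 mm and 8.59 degrees, less where a joint would pass 70% of its speed; a pose out of reach is approached as far as the arm can. A call with a gripper value outside its range is refused whole. The fingers move at their own pace and stop on an object; the grip force is fixed at half the most. Time passes only in rows, so rows that repeat a pose let the fingers close. It gives the time, the measured TCP pose, the force and the opening at its end, in the units of the state.
- get_state(): the state, without advancing time (a new reading comes with each control period).
- grab_frame(name): name is "side" or "top"; returns a dict with "pixels" (384x512x3 uint8, red, green, blue), "fx", "fy", "cx", "cy" (pixels), "distortion" ([k1, k2, p1, p2, k3] as OpenCV has them; the pictures are not rectified), "R" (3x3) and "t" (3): a world point X has camera coordinates R X + t. Camera axes: x right, y down, z forward; pixel columns grow to the right and rows downward; lengths in m; the calibration is good to about 2 mm. A picture is of the moment at which its call begins. There is no depth.
- hand_in(): hands the job in, once; it reports no verdict.
The state is a dict: "clock": time; "joint_pos": joint angles; "joint_velocities": joint speeds; "tau": joint torques, N m; "tool_pos": TCP position; "eef_rot": TCP orientation; "force": force on the tool from outside, world axes, zero at the start; "ft_torque": the same for the moment, N m; "finger_gap": finger opening in m.
Only numpy, scipy, OpenCV 4.12 (cv2) and the standard library are available. Lean on these libraries where they do the work, as an engineer would, in place of code of your own. Each camera call takes 0.05 s, during which the arm holds its last target. There are 200 camera calls.

## Task

Load the syrup caddy for service: stand each of the four squeeze bottles with a pointed white nozzle (red, brown, yellow, green) in the well of the black caddy whose floor mat has the bottle's own colour. Leave the two look-alike refill bottles with flat black caps standing where they are, and let no bottle tip over.

Things in the scene. Friction and masses are not known exactly. Their poses are not given: they have to be found in the camera images.
- syrup_red: Syrup squeeze bottle: red round body, rigid, 48 mm diameter and straight-sided from the foot up to 86 mm, then a shoulder narrowing to 32 mm at 94 mm, a white cap 28 mm wide and a pointed white nozzle; 110 mm tall overall, 140 to 280 g. Stands upright on the table. Origin at the centre of its underside, z up its axis; its yaw is arbitrary.
- syrup_brown: Syrup squeeze bottle: brown round body, rigid, 48 mm diameter and straight-sided from the foot up to 86 mm, then a shoulder narrowing to 32 mm at 94 mm, a white cap 28 mm wide and a pointed white nozzle; 110 mm tall overall, 140 to 280 g. Stands upright on the table. Origin at the centre of its underside, z up its axis; its yaw is arbitrary.
- syrup_yellow: Syrup squeeze bottle: yellow round body, rigid, 48 mm diameter and straight-sided from the foot up to 86 mm, then a shoulder narrowing to 32 mm at 94 mm, a white cap 28 mm wide and a pointed white nozzle; 110 mm tall overall, 140 to 280 g. Stands upright on the table. Origin at the centre of its underside, z up its axis; its yaw is arbitrary.
- syrup_green: Syrup squeeze bottle: green round body, rigid, 48 mm diameter and straight-sided from the foot up to 86 mm, then a shoulder narrowing to 32 mm at 94 mm, a white cap 28 mm wide and a pointed white nozzle; 110 mm tall overall, 140 to 280 g. Stands upright on the table. Origin at the centre of its underside, z up its axis; its yaw is arbitrary.
- refill_red: Refill bottle, a look-alike to be left alone: the same red 48 mm round body and shoulder as the red syrup bottle, but topped with a flat black cap 36 mm wide, 106 mm tall overall, no nozzle, 200 g. Origin at the centre of its underside, z up.
- refill_yellow: Refill bottle, a look-alike to be left alone: the same yellow 48 mm round body and shoulder as the yellow syrup bottle, but topped with a flat black cap 36 mm wide, 106 mm tall overall, no nozzle, 200 g. Origin at the centre of its underside, z up.
- mat_red: Red square mat, 73 x 73 x 3 mm, on the floor of one well of the black caddy. Origin at the centre of its underside, z up, x and y along the caddy walls; a bottle stands 3 mm above it. Caddy: fixed, 178 mm square, walls 40 mm high, 2 x 2 wells 76 mm wide at 90 mm pitch, floor 6 mm, outer walls 6 mm, dividers 14 mm. Which colour lies in which well changes.
- mat_brown: Brown square mat, 73 x 73 x 3 mm, on the floor of one well of the black caddy. Origin at the centre of its underside, z up, x and y along the caddy walls; a bottle stands 3 mm above it. Caddy: fixed, 178 mm square, walls 40 mm high, 2 x 2 wells 76 mm wide at 90 mm pitch, floor 6 mm, outer walls 6 mm, dividers 14 mm. Which colour lies in which well changes.
- mat_yellow: Yellow square mat, 73 x 73 x 3 mm, on the floor of one well of the black caddy. Origin at the centre of its underside, z up, x and y along the caddy walls; a bottle stands 3 mm above it. Caddy: fixed, 178 mm square, walls 40 mm high, 2 x 2 wells 76 mm wide at 90 mm pitch, floor 6 mm, outer walls 6 mm, dividers 14 mm. Which colour lies in which well changes.
- mat_green: Green square mat, 73 x 73 x 3 mm, on the floor of one well of the black caddy. Origin at the centre of its underside, z up, x and y along the caddy walls; a bottle stands 3 mm above it. Caddy: fixed, 178 mm square, walls 40 mm high, 2 x 2 wells 76 mm wide at 90 mm pitch, floor 6 mm, outer walls 6 mm, dividers 14 mm. Which colour lies in which well changes.
Not all that is in view belongs to the job. What is shaped like the syrup_red but blue or purple is not meant. Of the things shaped like the syrup_brown, the brown one is meant.

How it is judged:
By the outcome, as a careful person would: the job done as asked, in the order asked, and still so for the second after the job is handed in, with the robot touching nothing.
It also fails if it takes over 120 s, if anything falls off the work surface, if the arm or the gripper's body presses on something with over 40 N, if the wrist force passes 120 N, or if a joint passes its speed limit or range.

## Working session

There is one attempt and no reset: what is moved stays moved. The work goes in short steps, Python scripts to look and compute and a shell command to move; the robot and the scene stay as the last step left them, time stands still between calls to the robot, and variables do not carry over. Pictures are saved under pics/ and viewed, about 12 in all and at most 16, crops included, and the job is handed in when it is done.

```bash
mkdir -p pics; ls; python3 - <<'E'
from workcell import *
import cv2
s=get_state();print({k:s[k] for k in("clock","tool_pos","eef_rot","finger_gap")})
for n in("top","side"):
    f=grab_frame(n);cv2.imwrite(f"pics/{n}0.png",f["pixels"][:,:,::-1]);print(n,f["fx"],f["cx"],f["cy"],f["distortion"],-f["R"].T@f["t"],f["R"])
E
```

```text
pics
{'clock': 0.0, 'tool_pos': array([0.23652549, 0.68446646, 0.2411518 ]), 'eef_rot': array([ 2.55739836,  1.82222376, -0.002781  ]), 'finger_gap': 0.08560233257800749}
top 393.527976714804 258.12221292007 196.92839315423595 [-0.05242056  0.          0.          0.          0.        ] [ 0.35832836 -0.04608442  1.07741795] [[-0.02314539 -0.99964586 -0.01313157]
 [-0.98787896  0.02488565 -0.15321835]
 [ 0.15349087  0.00942611 -0.98810511]]
side 474.474658127136 248.40726356404116 192.16249210564746 [0.01179001 0.         0.         0.         0.        ] [ 0.2143713  -0.84368867  0.90194118] [[ 0.92943846 -0.36840995 -0.02045155]
 [-0.27062518 -0.64296903 -0.71648646]
 [ 0.25081103  0.67146477 -0.69730115]]
```

View pics/top0.png

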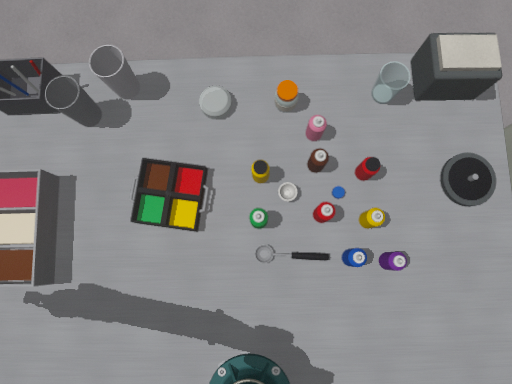

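View pics/side0.png

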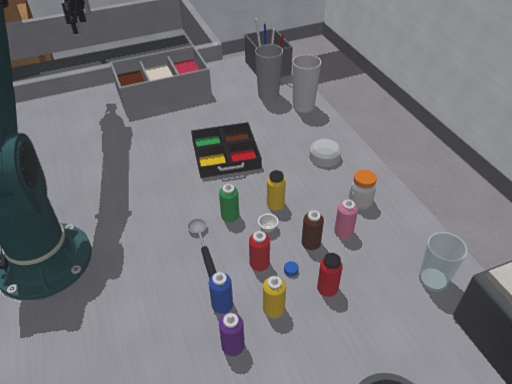

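Top view candidates: syrup red (325,212), against refill red (368,168) and the pink bottle (316,127). Syrup yellow (373,217), against refill yellow (261,171). Brown (318,160). Green (258,217). Blue (355,257) and purple (394,261) are not meant. Mats: brown (158,178), red (190,181), green (152,208), yellow (184,214). Side view of the syrups: red (260,250), yellow (275,296), brown (313,230), green (229,202). I choose the white-nozzled ones and check them in a crop.

```bash
cat > h.py <<'E'
from workcell import *
import cv2, numpy as np
def ray(f,uv):
    K=np.array([[f["fx"],0,f["cx"]],[0,f["fy"],f["cy"]],[0,0,1]])
    p=cv2.undistortPoints(np.array([[uv]],float),K,np.array(f["distortion"]))[0,0]
    d=f["R"].T@np.array([p[0],p[1],1]); return -f["R"].T@f["t"],d/np.linalg.norm(d)
def onz(f,uv,z):
    c,d=ray(f,uv); return c+d*(z-c[2])/d[2]
def tri(f1,u1,f2,u2):
    (a,d),(b,e)=ray(f1,u1),ray(f2,u2)
    s,t=np.linalg.lstsq(np.c_[d,-e],b-a,rcond=None)[0]
    p,q=a+s*d,b+t*e; return (p+q)/2,np.linalg.norm(p-q)
def hsv(f): return cv2.cvtColor(f["pixels"],cv2.COLOR_RGB2HSV)
def blob(m,near,maxd=22):
    n,l,st,c=cv2.connectedComponentsWithStats(m.astype(np.uint8))
    best=[i for i in range(1,n) if np.hypot(*(c[i]-near))<maxd and st[i,4]>=5]
    i=max(best,key=lambda i:st[i,4]); return c[i],st[i,4],l==i
def cap(f,near):  # white cap: bright, grey
    h=hsv(f); return blob((h[...,1]<70)&(h[...,2]>150),near,12)[:2]
def sat(f,near):
    h=hsv(f); k=h[int(near[1]),int(near[0])].astype(int)
    d=np.abs(h[...,0].astype(int)-k[0]); d=np.minimum(d,180-d)
    return blob((d<10)&(h[...,1]>110)&(h[...,2]>20),near,15)
E
python3 - <<'E'
from h import *
T,S=grab_frame("top"),grab_frame("side")
a=T["pixels"][110:280,230:420];b=S["pixels"][160:360,190:390]
im=np.hstack([cv2.resize(a,(400,358)),cv2.resize(b,(358,358))])
cv2.imwrite("pics/crop1.png",im[:,:,::-1])
caps=dict(red=((327,211),(260,238)),brown=((320,154),(314,217)),yellow=((376,216),(275,284)),green=((258,216),(228,189)),ry=None)
bod=dict(red=((322,215),(260,256)),brown=((316,164),(313,236)),yellow=((368,219),(275,300)),green=((258,224),(229,207)),refy=((261,177),(276,194)),refr=((363,174),(330,280)))
for k in bod:
    o=[k]
    if caps.get(k):
        (u,n1),(v,n2)=cap(T,caps[k][0]),cap(S,caps[k][1]); p,e=tri(T,u,S,v); o+=["cap",p.round(4),round(e,4),n1,n2,u.round(1),v.round(1)]
    u,n1,_=sat(T,bod[k][0]);v,n2,_=sat(S,bod[k][1]);p,e=tri(T,u,S,v);o+=["body",p.round(4),round(e,4),n1,n2]
    print(*o)
M=dict(red=((190,181),(243,156)),brown=((158,178),(238,138)),yellow=((184,214),(212,160)),green=((152,208),(208,141)))
for k in M:
    u,n1,m=sat(T,M[k][0]);v,n2,_=sat(S,M[k][1]);p,e=tri(T,u,S,v)
    r=cv2.minAreaRect(np.argwhere(m)[:,::-1].astype(np.float32)); c=[onz(T,q,.009)[:2] for q in cv2.boxPoints(r)]
    print(k,"tri",p.round(4),round(e,4),n1,n2,"onz",onz(T,u,.009).round(4),"rect centre",np.mean(c,0).round(4),r[1],r[2])
h=hsv(T);m=(h[...,2]<60);c,n,mm=blob(cv2.morphologyEx(m.astype(np.uint8),cv2.MORPH_OPEN,np.ones((4,4))),(170,195),25)
r=cv2.minAreaRect(np.argwhere(mm)[:,::-1].astype(np.float32));q=np.array([onz(T,x,.04)[:2] for x in cv2.boxPoints(r)]);print("caddy",r,q.round(3).tolist(),q.mean(0))
E
```

```text
Traceback (most recent call last):
  File "h.py", line 19, in cap
    h=hsv(f); return blob((h[...,1]<70)&(h[...,2]>150),near,12)[:2]
                     ~~~~^^^^^^^^^^^^^^^^^^^^^^^^^^^^^^^^^^^^^^
  File "h.py", line 17, in blob
    i=max(best,key=lambda i:st[i,4]); return c[i],st[i,4],l==i
ValueError: max() iterable argument is empty
```

View pics/crop1.png

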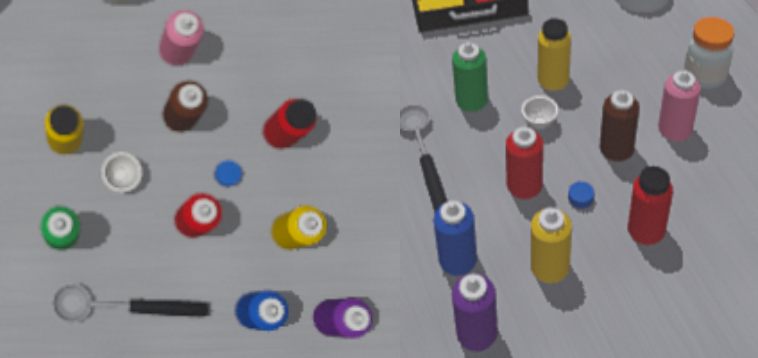

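The crop confirms the choice: red, brown, yellow and green carry white nozzles, and the two black-capped refills stand at right (290,122) and left (65,120). I'll make the cap mask more robust.

```bash
python3 - <<'E'
s=open('h.py').read()
i=s.index("def cap");j=s.index("def sat")
s=s[:i]+'''def cap(f,near,r=9):  # white cap: brightest grey pixels in a small window
    h=hsv(f);x,y=map(int,near);w=np.zeros(h.shape[:2],bool);w[y-r:y+r+1,x-r:x+r+1]=1
    m=w&(h[...,1]<90)&(h[...,2]>170); q=np.argwhere(m)[:,::-1].astype(np.float32)
    if len(q)<4: raise SystemExit((near,h[y-2:y+3,x-2:x+3].tolist()))
    c,rad=cv2.minEnclosingCircle(q); return np.array(c),(len(q),round(rad,1))
'''+s[j:]
open('h.py','w').write(s)
E
cat > m.py <<'E'
from h import *
T,S=grab_frame("top"),grab_frame("side")
caps=dict(red=((327,211),(260,238)),brown=((320,154),(314,217)),yellow=((376,216),(275,284)),green=((258,216),(228,189)),ry=None)
bod=dict(red=((322,215),(260,256)),brown=((316,164),(313,236)),yellow=((368,219),(275,300)),green=((258,224),(229,207)),refy=((261,180),(276,194)),refr=((363,174),(330,280)))
for k in bod:
    o=[k]
    if caps.get(k):
        (u,n1),(v,n2)=cap(T,caps[k][0]),cap(S,caps[k][1]); p,e=tri(T,u,S,v); o+=["cap",p.round(4),round(e,4),n1,n2,u.round(1),v.round(1)]
    u,n1,_=sat(T,bod[k][0]);v,n2,_=sat(S,bod[k][1]);p,e=tri(T,u,S,v);o+=["body",p.round(4),round(e,4),n1,n2]
    print(*o)
M=dict(red=((190,181),(243,156)),brown=((158,178),(238,138)),yellow=((184,214),(212,160)),green=((152,208),(208,141)))
for k in M:
    u,n1,m=sat(T,M[k][0]);v,n2,_=sat(S,M[k][1]);p,e=tri(T,u,S,v)
    r=cv2.minAreaRect(np.argwhere(m)[:,::-1].astype(np.float32)); c=[onz(T,q,.009)[:2] for q in cv2.boxPoints(r)]
    print(k,"tri",p.round(4),round(e,4),n1,n2,"onz",onz(T,u,.009).round(4),"rect centre",np.mean(c,0).round(4),r[1],r[2])
h=hsv(T);m=(h[...,2]<60);c,n,mm=blob(cv2.morphologyEx(m.astype(np.uint8),cv2.MORPH_OPEN,np.ones((4,4))),(170,195),25)
r=cv2.minAreaRect(np.argwhere(mm)[:,::-1].astype(np.float32));q=np.array([onz(T,x,.04)[:2] for x in cv2.boxPoints(r)]);print("caddy",r,q.round(3).tolist(),q.mean(0))
E
python3 m.py
```

```text
red cap [ 0.474  -0.2071  0.0983] 0.0006 (85, 5.9) (70, 6.2) [326.5 209.7] [259.  235.5] body [ 0.4733 -0.2066  0.034 ] 0.0016 225 582Traceback (most recent call last):
  File "m.py", line 9, in <module>
    u,n1,_=sat(T,bod[k][0]);v,n2,_=sat(S,bod[k][1]);p,e=tri(T,u,S,v);o+=["body",p.round(4),round(e,4),n1,n2]
                                   ~~~^^^^^^^^^^^^^
  File "h.py", line 26, in sat
    return blob((d<10)&(h[...,1]>110)&(h[...,2]>20),near,15)
  File "h.py", line 17, in blob
    i=max(best,key=lambda i:st[i,4]); return c[i],st[i,4],l==i
ValueError: max() iterable argument is empty
```

Brown is less saturated, so I'll lower the threshold for the dark pixels.

```bash
sed -i 's/(h\[...,1\]>110)&(h\[...,2\]>20)/(h[...,1]>min(110,k[1]*.6))\&(h[...,2]>15)/' h.py; sed -i 's/(d<10)/(d<12)/' h.py; python3 m.py
```

```text
red cap [ 0.474  -0.2071  0.0983] 0.0006 (85, 5.9) (70, 6.2) [326.5 209.7] [259.  235.5] body [ 0.4733 -0.2065  0.0346] 0.0017 226 602
brown cap [ 0.6149 -0.1978  0.0976] 0.0004 (63, 5.1) (59, 5.7) [320. 155.] [313.6 215. ] body [ 0.6153 -0.1949  0.0313] 0.0017 195 550
yellow cap [ 0.4555 -0.3325  0.1004] 0.0011 (82, 5.8) (93, 6.7) [377.  215.8] [274.4 281. ] body [ 0.4549 -0.3324  0.033 ] 0.0006 296 677
green cap [ 0.4628 -0.0346  0.0979] 0.0011 (80, 5.7) (51, 5.2) [257.7 216. ] [228.  187.5] body [ 0.4614 -0.0359  0.0363] 0.0015 157 517
refy body [ 0.5849 -0.0432  0.0357] 0.0061 193 503
refr body [ 0.588  -0.328   0.0282] 0.0036 257 624
red tri [0.5725 0.1543 0.0211] 0.0005 670 232 onz [0.5747 0.1567 0.009 ] rect centre [0.5752 0.1569] (25.810640335083008, 26.468238830566406) 9.462322235107422
brown tri [0.5872 0.2427 0.0208] 0.0003 577 139 onz [0.5896 0.246  0.009 ] rect centre [0.5903 0.2466] (23.180255889892578, 25.81064224243164) 9.462322235107422
yellow tri [0.4834 0.1689 0.0213] 0.0002 736 254 onz [0.4848 0.1715 0.009 ] rect centre [0.4852 0.1716] (26.303836822509766, 28.27662467956543) 9.462322235107422
green tri [0.4984 0.2581 0.0211] 0.0005 639 183 onz [0.4997 0.2617 0.009 ] rect centre [0.5    0.2619] (23.837852478027344, 27.290231704711914) 9.462321281433105
caddy ((170.1351318359375, 195.18919372558594), (66.74597930908203, 65.10198974609375), 9.462322235107422) [[0.461, 0.302], [0.636, 0.277], [0.601, 0.097], [0.428, 0.126]] [0.53132082 0.20036619]
```

```bash
cat > c.py <<'E'
from h import *
T,S=grab_frame("top"),grab_frame("side")
ux=np.array([.9866,-.1633]);uy=np.array([.1633,.9866])
M=dict(red=((190,181),(1,-1)),brown=((158,178),(1,1)),yellow=((184,214),(-1,-1)),green=((152,208),(-1,1)))
for k,(p,s) in M.items():
    _,_,m=sat(T,p);q=np.argwhere(m)[:,::-1]
    for z,h in((.009,36.5e-3),(.04,38e-3)):
        P=np.array([onz(T,x,z)[:2] for x in q]);a,b=P@ux,P@uy
        lo=np.array([np.percentile(a,1),np.percentile(b,1)]);hi=np.array([np.percentile(a,99),np.percentile(b,99)])
        est=(hi-h if z<.02 else lo+h)-np.array(s)*.045
        print(k,z,(est[0]*ux+est[1]*uy).round(4))
for f,n in((T,(170,195)),(S,(226,150))):
    h=hsv(f);m=(h[...,2]<60).astype(np.uint8);sm=h[...,1]>150
    c,nn,mm=blob(cv2.morphologyEx((m|sm).astype(np.uint8),cv2.MORPH_OPEN,np.ones((5,5))),n,25)
    hull=cv2.convexHull(np.argwhere(mm)[:,::-1].astype(np.int32));print(cv2.approxPolyDP(hull,3,True)[:,0].tolist())
im=np.hstack([cv2.resize(T["pixels"][145:245,120:220],(400,400),interpolation=2),cv2.resize(S["pixels"][110:190,180:280],(400,400),interpolation=2)])
cv2.imwrite("pics/crop2.png",im[:,:,::-1])
E
python3 c.py
```

```text
red 0.009 [0.5372 0.2073]
red 0.04 [0.5352 0.206 ]
brown 0.009 [0.5361 0.2055]
brown 0.04 [0.5365 0.207 ]
yellow 0.009 [0.5378 0.2078]
yellow 0.04 [0.5351 0.2053]
green 0.009 [0.5362 0.2061]
green 0.04 [0.5368 0.2068]
[[202, 170], [202, 200], [193, 227], [132, 221], [143, 159]]
[[260, 167], [201, 176], [192, 131], [247, 124]]
```

```bash
python3 -m pendant '[[5,-5,0,0,0,0,1],[9,-9,0,0,0,0,1],[13,-13,0,0,0,0,1],[17,-17,0,0,0,0,1],[20,-21,0,0,0,0,1],[23,-25,0,0,0,0,1],[26,-29,0,0,0,0,1],[27,-34,0,0,0,0,1],[27,-39,0,0,0,0,1],[27,-44,0,0,0,0,1],[27,-49,0,0,0,0,1],[27,-54,0,0,0,0,1]]'
```

```text
clock: 1.7
tool_pos: [0.5067, 0.1799, 0.2427]
eef_rot: [2.558, 1.822, 0.002]
force: [-0.8, -0.2, -0.8]
finger_gap: 0.0854
```

View pics/crop2.png

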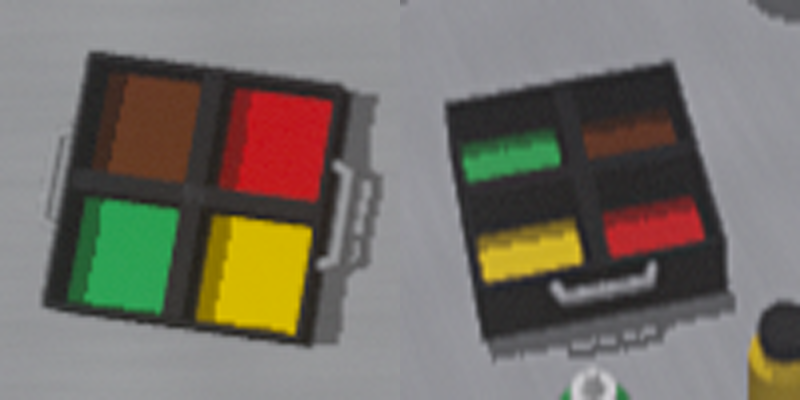

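The crop shows the wells: brown top-left, red top-right, green bottom-left, yellow bottom-right, with thin handles on the y sides. The caddy centre estimates agree at (0.536,0.206). I'll check the rim height by triangulation and move on to red.

```bash
python3 - <<'E'
from h import *
T,S=grab_frame("top"),grab_frame("side")
for a,b in(((206.2,166.8),(260.5,157.6)),((143,158),(248,122.4)),((168.2,192.8),(225,142))): print(tri(T,a,S,b))
E
python3 -m pendant '[[0,-4,0,0,0,0,1],[0,-8,0,0,0,0,1],[0,-12,0,0,0,0,1],[-1,-16,0,0,0,0,1],[-1,-20,0,0,0,0,1],[-2,-24,0,0,0,0,1],[-2,-28,0,0,0,0,1],[-3,-32,0,0,0,0,1],[-3,-36,0,0,0,0,1],[-3,-38,0,0,0,0,1],[-3,-38,0,0,0,0,1],[-3,-38,0,0,0,0,1]]'
```

```text
(array([0.60620263, 0.10228552, 0.04040202]), np.float64(0.0014611419589263942))
(array([0.63715307, 0.27706635, 0.03613216]), np.float64(0.002040089529150376))
(array([0.53679231, 0.20420714, 0.04363401]), np.float64(0.0012586805570917597))
clock: 3.0
tool_pos: [0.4767, -0.1975, 0.2423]
eef_rot: [-2.558, -1.822, -0.001]
force: [0.8, 0.5, -0.4]
finger_gap: 0.085
```

```bash
python3 -m pendant '[[-0.3,-0.9,-3,0,0,0,1],[-0.3,-0.9,-7,0,0,0,1],[-0.3,-0.9,-11,0,0,0,1],[-0.3,-0.9,-15,0,0,0,1],[-0.3,-0.9,-17.5,0,0,0,1],[-0.3,-0.9,-18.4,0,0,0,1],[-0.3,-0.9,-18.4,0,0,0,1],[-0.3,-0.9,-18.4,0,0,0,1]]'
python3 - <<'E'
from h import *
T,S=grab_frame("top"),grab_frame("side")
im=np.hstack([cv2.resize(T["pixels"][140:260,260:400],(400,343)),cv2.resize(S["pixels"][160:340,180:370],(400,379))[:343]])
cv2.imwrite("pics/red1.png",im[:,:,::-1])
E
```

```text
clock: 3.8
tool_pos: [0.4744, -0.2065, 0.0592]
eef_rot: [2.557, 1.824, 0.002]
force: [-1.0, 0.8, -0.1]
finger_gap: 0.0856
```

View pics/red1.png

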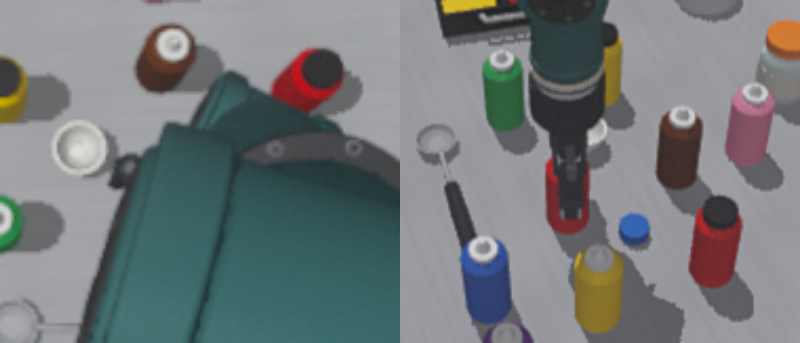

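The side view shows the red bottle (567,195) centred between the fingers, with no contact force. Close and lift.

```bash
python3 -m pendant '[[0,0,0,0,0,0,0],[0,0,0,0,0,0,0],[0,0,0,0,0,0,0],[0,0,0,0,0,0,0],[0,0,0,0,0,0,0],[0,0,0,0,0,0,0],[0,0,0,0,0,0,0],[0,0,0,0,0,0,0]]'
python3 -m pendant '[[0,0,1,0,0,0,0],[0,0,3,0,0,0,0],[0,0,6,0,0,0,0],[0,0,9,0,0,0,0],[0,0,12,0,0,0,0],[0,0,14,0,0,0,0],[0,0,14.5,0,0,0,0],[0,0,14.5,0,0,0,0]]'
```

```text
clock: 4.7
tool_pos: [0.4738, -0.2072, 0.0592]
eef_rot: [2.558, 1.822, 0.001]
force: [-0.9, 0.3, 6.7]
finger_gap: 0.0466
clock: 5.5
tool_pos: [0.4734, -0.2071, 0.2039]
eef_rot: [2.558, 1.822, 0.001]
force: [0.3, 0.4, -1.4]
finger_gap: 0.0464
```

```bash
python3 -m pendant '[[1,2,0,0,0,0,0],[2,5,0,0,0,0,0],[3,9,0,0,0,0,0],[4,13,0,0,0,0,0],[5,17,0,0,0,0,0],[6,21,0,0,0,0,0],[7,25,0,0,0,0,0],[8,29,0,0,0,0,0],[9,33,0,0,0,0,0],[9.8,35.5,0,0,0,0,0],[10,36.2,0,0,0,0,0],[10,36.2,0,0,0,0,0]]'
python3 -m pendant '[[0,0,0,0,0,0,0],[0,0,-2,0,0,0,0],[0,0,-5,0,0,0,0],[0,0,-7,0,0,0,0]]'
python3 - <<'E'
from h import *
T,S=grab_frame("top"),grab_frame("side")
im=np.hstack([cv2.resize(T["pixels"][110:250,100:260],(400,350)),cv2.resize(S["pixels"][60:200,150:310],(400,350))])
cv2.imwrite("pics/red2.png",im[:,:,::-1])
E
```

```text
clock: 6.7
tool_pos: [0.5724, 0.1559, 0.2016]
eef_rot: [-2.555, -1.826, 0.005]
force: [-0.3, 0.2, -1.5]
finger_gap: 0.0464
clock: 7.1
tool_pos: [0.5722, 0.1517, 0.1319]
eef_rot: [2.562, 1.818, -0.004]
force: [0.4, -0.7, -2.2]
finger_gap: 0.0464
```

View pics/red2.png

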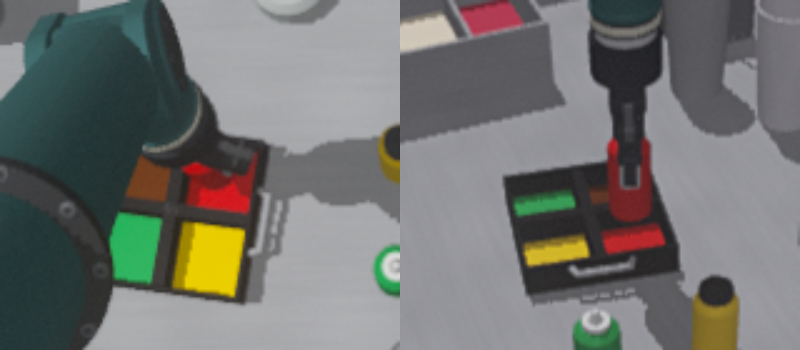

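The red bottle hangs upright over the red well (side crop (628,180) above red mat (632,240)). Lower it.

```bash
python3 -m pendant '[[0,0.2,-2,0,0,0,0],[0,0.2,-4,0,0,0,0],[0,0.2,-5.3,0,0,0,0],[0,0.2,-5.9,0,0,0,0],[0,0.2,-6.2,0,0,0,0],[0,0.2,-6.2,0,0,0,0]]'
```

```text
clock: 7.8
tool_pos: [0.5737, 0.1566, 0.0716]
eef_rot: [2.559, 1.822, 0.001]
force: [0.0, 0.5, -1.2]
finger_gap: 0.0466
```

```bash
python3 -m pendant '[[0,0,-0.1,0,0,0,0],[0,0,-0.2,0,0,0,0],[0,0,-0.3,0,0,0,0],[0,0,-0.3,0,0,0,0]]'
```

```text
clock: 8.2
tool_pos: [0.5734, 0.1569, 0.0684]
eef_rot: [2.559, 1.823, 0.0]
force: [-0.3, 0.6, -0.9]
finger_gap: 0.0463
```

```bash
python3 -m pendant '[[0,0,0,0,0,0,0.6],[0,0,0,0,0,0,0.75],[0,0,0,0,0,0,0.75],[0,0,0,0,0,0,0.75],[0,0,0,0,0,0,0.75]]'
python3 -m pendant '[[0,0,1,0,0,0,0.75],[0,0,4,0,0,0,0.75],[0,0,8,0,0,0,0.75],[0,0,12,0,0,0,1],[0,0,15,0,0,0,1],[0,-5,15,0,0,0,1],[0,-10,15,0,0,0,1],[1,-15,15,0,0,0,1],[2,-20,15,0,0,0,1],[3,-25,15,0,0,0,1],[4,-30,15,0,0,0,1],[4,-34,15,0,0,0,1]]'
python3 -m pendant '[[0,-1,0,0,0,0,1],[0,-1.4,0,0,0,0,1],[0,-1.4,0,0,0,0,1]]'
python3 - <<'E'
from h import *
T=grab_frame("top");S=grab_frame("side")
im=np.hstack([cv2.resize(T["pixels"][130:250,110:270],(400,300)),cv2.resize(S["pixels"][80:200,150:310],(400,300))])
cv2.imwrite("pics/red3.png",im[:,:,::-1])
E
```

```text
clock: 8.7
tool_pos: [0.5734, 0.1569, 0.0684]
eef_rot: [2.559, 1.823, 0.0]
force: [-0.1, -0.2, -0.1]
finger_gap: 0.0641
clock: 9.9
tool_pos: [0.6143, -0.186, 0.2193]
eef_rot: [2.558, 1.821, 0.002]
force: [1.4, 0.1, 0.5]
finger_gap: 0.0852
clock: 10.2
tool_pos: [0.6132, -0.1963, 0.2185]
eef_rot: [-2.558, -1.823, -0.001]
force: [-0.7, 1.4, -0.1]
finger_gap: 0.0853
```

View pics/red3.png

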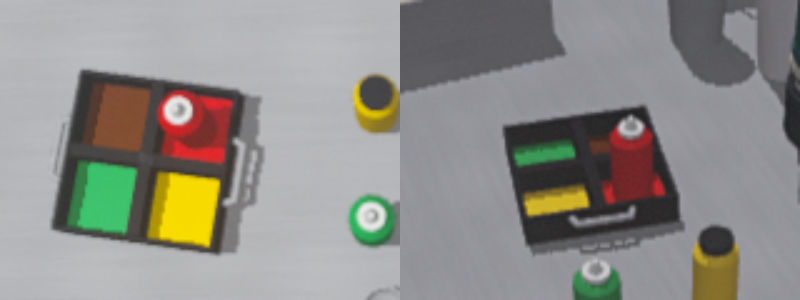

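The red bottle stands upright in the red well. Brown next: it measured (0.615,-0.197), and the tool is now above it.

```bash
python3 -m pendant '[[0.1,0,-3,0,0,0,1],[0.1,0,-7,0,0,0,1],[0.1,0,-11,0,0,0,1],[0.1,0,-14.5,0,0,0,1],[0.1,0,-16,0,0,0,1],[0.1,0,-16,0,0,0,1],[0.1,0,-16,0,0,0,1]]'
python3 -m pendant '[[0,0,0,0,0,0,0],[0,0,0,0,0,0,0],[0,0,0,0,0,0,0],[0,0,0,0,0,0,0],[0,0,0,0,0,0,0],[0,0,0,0,0,0,0],[0,0,0,0,0,0,0],[0,0,0,0,0,0,0]]'
```

```text
clock: 11.0
tool_pos: [0.6154, -0.1965, 0.0594]
eef_rot: [2.557, 1.824, 0.002]
force: [0.1, 0.4, 0.3]
finger_gap: 0.0856
clock: 11.8
tool_pos: [0.6156, -0.1977, 0.0602]
eef_rot: [2.557, 1.821, 0.003]
force: [-1.2, 0.7, 5.9]
finger_gap: 0.047
```

```bash
python3 -m pendant '[[0,0,1,0,0,0,0],[0,0,3,0,0,0,0],[0,0,6,0,0,0,0],[0,0,9,0,0,0,0],[0,0,12,0,0,0,0],[0,0,15,0,0,0,0],[0,0,16,0,0,0,0],[0,1,16,0,0,0,0],[0,3,16,0,0,0,0],[-0.2,6,16,0,0,0,0],[-0.5,10,16,0,0,0,0],[-0.8,14,16,0,0,0,0]]'
python3 -m pendant '[[-0.2,4,0,0,0,0,0],[-0.4,8,0,0,0,0,0],[-0.7,12,0,0,0,0,0],[-1,16,0,0,0,0,0],[-1.3,20,0,0,0,0,0],[-1.6,24,0,0,0,0,0],[-1.8,27,0,0,0,0,0],[-2,29,0,0,0,0,0],[-2,30,0,0,0,0,0],[-2,30.1,0,0,0,0,0],[-2,30.1,0,0,0,0,0],[-2,30.1,0,0,0,0,0]]'
```

```text
clock: 13.0
tool_pos: [0.6044, -0.0551, 0.216]
eef_rot: [-2.557, -1.82, 0.005]
force: [0.4, 0.3, -1.9]
finger_gap: 0.0473
clock: 14.2
tool_pos: [0.5865, 0.2415, 0.2179]
eef_rot: [2.56, 1.819, -0.002]
force: [0.1, -0.4, -2.3]
finger_gap: 0.047
```

```bash
python3 -m pendant '[[0.1,0.2,-2,0,0,0,0],[0.1,0.2,-5,0,0,0,0],[0.1,0.2,-8,0,0,0,0],[0.1,0.2,-11,0,0,0,0],[0.1,0.2,-13,0,0,0,0],[0.1,0.2,-14,0,0,0,0],[0.1,0.2,-14.5,0,0,0,0],[0.1,0.2,-14.7,0,0,0,0],[0.1,0.2,-14.7,0,0,0,0]]'
```

```text
clock: 15.1
tool_pos: [0.5881, 0.2458, 0.0721]
eef_rot: [2.559, 1.822, 0.002]
force: [0.4, 0.5, -3.0]
finger_gap: 0.0469
```

```bash
python3 -m pendant '[[0,0,-0.1,0,0,0,0],[0,0,-0.2,0,0,0,0],[0,0,-0.3,0,0,0,0],[0,0,-0.3,0,0,0,0]]'
python3 -m pendant '[[0,0,0,0,0,0,0.6],[0,0,0,0,0,0,0.75],[0,0,0,0,0,0,0.75],[0,0,0,0,0,0,0.75],[0,0,0,0,0,0,0.75]]'
python3 -m pendant '[[0,0,1,0,0,0,0.75],[0,0,4,0,0,0,0.75],[0,0,8,0,0,0,0.75],[0,0,12,0,0,0,1],[0,0,16,0,0,0,1],[0,-4,16,0,0,0,1],[0,-9,16,0,0,0,1],[0,-14,16,0,0,0,1],[0,-19,16,0,0,0,1],[-2,-23.5,16,0,0,0,1],[-4,-28,16,0,0,0,1],[-6,-32.5,16,0,0,0,1]]'
python3 -m pendant '[[-2,-4,0,0,0,0,1],[-4,-8,0,0,0,0,1],[-6,-12,0,0,0,0,1],[-7,-16,0,0,0,0,1],[-7,-20,0,0,0,0,1],[-7,-24,0,0,0,0,1],[-7,-25,0,0,0,0,1],[-7,-25,0,0,0,0,1]]'
python3 - <<'E'
from h import *
T=grab_frame("top");S=grab_frame("side")
im=np.hstack([cv2.resize(T["pixels"][130:250,110:270],(400,300)),cv2.resize(S["pixels"][80:200,150:310],(400,300))])
cv2.imwrite("pics/brown3.png",im[:,:,::-1])
E
```

```text
clock: 15.5
tool_pos: [0.5877, 0.2461, 0.0692]
eef_rot: [2.559, 1.823, 0.002]
force: [-1.3, 0.1, 4.2]
finger_gap: 0.0471
clock: 16.0
tool_pos: [0.5874, 0.2459, 0.0682]
eef_rot: [2.559, 1.823, -0.0]
force: [-0.9, 0.5, -0.5]
finger_gap: 0.0642
clock: 17.2
tool_pos: [0.5265, -0.081, 0.2291]
eef_rot: [2.558, 1.822, 0.001]
force: [1.0, -0.6, -0.5]
finger_gap: 0.0853
clock: 18.0
tool_pos: [0.4568, -0.3313, 0.229]
eef_rot: [2.561, 1.817, -0.0]
force: [-0.2, 0.6, 0.3]
finger_gap: 0.0853
```

View pics/brown3.png

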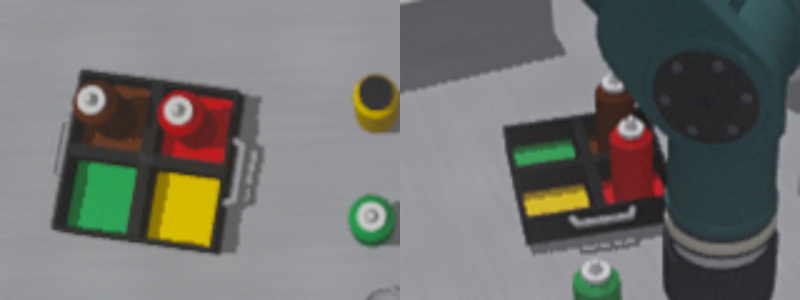

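Brown stands in the brown well. Now yellow.

```bash
python3 -m pendant '[[-0.1,-0.1,-3,0,0,0,1],[-0.1,-0.1,-7,0,0,0,1],[-0.1,-0.1,-11,0,0,0,1],[-0.1,-0.1,-15,0,0,0,1],[-0.1,-0.1,-17,0,0,0,1],[-0.1,-0.1,-17,0,0,0,1],[-0.1,-0.1,-17,0,0,0,1]]'
python3 -m pendant '[[0,0,0,0,0,0,0],[0,0,0,0,0,0,0],[0,0,0,0,0,0,0],[0,0,0,0,0,0,0],[0,0,0,0,0,0,0],[0,0,0,0,0,0,0],[0,0,0,0,0,0,0],[0,0,0,0,0,0,0]]'
```

```text
clock: 18.8
tool_pos: [0.457, -0.3285, 0.0586]
eef_rot: [-2.556, -1.825, -0.001]
force: [-0.4, -0.8, 1.0]
finger_gap: 0.0857
clock: 19.6
tool_pos: [0.4572, -0.3309, 0.06]
eef_rot: [2.557, 1.821, 0.002]
force: [-0.6, 0.4, 6.4]
finger_gap: 0.0474
```

```bash
python3 -m pendant '[[0,0,1,0,0,0,0],[0,0,3,0,0,0,0],[0,0,6,0,0,0,0],[0,0,9,0,0,0,0],[0,0,12,0,0,0,0],[0,0,15,0,0,0,0],[0,0,16,0,0,0,0],[0,1,16,0,0,0,0],[0.5,3,16,0,0,0,0],[1,6,16,0,0,0,0],[1.5,10,16,0,0,0,0],[2,14,16,0,0,0,0]]'
python3 -m pendant '[[0.2,4,0,0,0,0,0],[0.4,8,0,0,0,0,0],[0.7,12,0,0,0,0,0],[0.7,16,0,0,0,0,0],[0.7,20,0,0,0,0,0],[0.7,24,0,0,0,0,0],[0.7,28,0,0,0,0,0],[0.7,32,0,0,0,0,0],[0.7,34.5,0,0,0,0,0],[0.7,35.7,0,0,0,0,0],[0.7,36,0,0,0,0,0],[0.7,36,0,0,0,0,0]]'
```

```text
clock: 20.8
tool_pos: [0.4747, -0.1877, 0.2164]
eef_rot: [-2.557, -1.82, 0.004]
force: [0.7, 1.3, -1.8]
finger_gap: 0.0467
clock: 22.0
tool_pos: [0.4826, 0.1688, 0.2175]
eef_rot: [2.559, 1.822, -0.004]
force: [0.8, 0.6, -2.0]
finger_gap: 0.047
```

```bash
python3 -m pendant '[[0,0,0,0,0,0,0],[0,0,0,0,0,0,0]]'
```

```text
clock: 22.2
tool_pos: [0.4834, 0.1679, 0.2182]
eef_rot: [2.561, 1.819, -0.001]
force: [-0.5, -0.4, -1.7]
finger_gap: 0.0468
```

```bash
python3 -m pendant '[[0.1,0,-2,0,0,0,0],[0.1,0,-5,0,0,0,0],[0.1,0,-8,0,0,0,0],[0.1,0,-11,0,0,0,0],[0.1,0,-13,0,0,0,0],[0.1,0,-14,0,0,0,0],[0.1,0,-14.5,0,0,0,0],[0.1,0,-14.7,0,0,0,0],[0.1,0,-14.7,0,0,0,0]]'
```

```text
clock: 23.1
tool_pos: [0.485, 0.1699, 0.0719]
eef_rot: [2.559, 1.822, 0.002]
force: [-0.4, -0.4, -1.2]
finger_gap: 0.0468
```

```bash
python3 -m pendant '[[0,0,-0.1,0,0,0,0],[0,0,-0.2,0,0,0,0],[0,0,-0.3,0,0,0,0],[0,0,-0.3,0,0,0,0]]'
python3 -m pendant '[[0,0,0,0,0,0,0.6],[0,0,0,0,0,0,0.75],[0,0,0,0,0,0,0.75],[0,0,0,0,0,0,0.75],[0,0,0,0,0,0,0.75]]'
python3 -m pendant '[[0,0,1,0,0,0,0.75],[0,0,4,0,0,0,0.75],[0,0,8,0,0,0,0.75],[0,0,12,0,0,0,1],[0,0,16,0,0,0,1],[0,-4,16,0,0,0,1],[0,-9,16,0,0,0,1],[-1,-14,16,0,0,0,1],[-2,-18,16,0,0,0,1],[-2.3,-20.5,16,0,0,0,1],[-2.3,-20.5,16,0,0,0,1],[-2.3,-20.5,16,0,0,0,1]]'
python3 - <<'E'
from h import *
T=grab_frame("top");S=grab_frame("side")
im=np.hstack([cv2.resize(T["pixels"][130:250,110:270],(400,300)),cv2.resize(S["pixels"][90:240,150:310],(400,375))[:300]])
cv2.imwrite("pics/yellow3.png",im[:,:,::-1])
E
```

```text
clock: 23.5
tool_pos: [0.4848, 0.1701, 0.0691]
eef_rot: [2.559, 1.823, 0.002]
force: [-0.6, 0.1, 4.7]
finger_gap: 0.0467
clock: 24.0
tool_pos: [0.4844, 0.1699, 0.0683]
eef_rot: [2.559, 1.823, 0.0]
force: [-0.2, -0.2, -0.5]
finger_gap: 0.064
clock: 25.2
tool_pos: [0.4613, -0.0354, 0.2288]
eef_rot: [2.56, 1.821, 0.001]
force: [0.3, 0.7, 0.8]
finger_gap: 0.0862
```

View pics/yellow3.png

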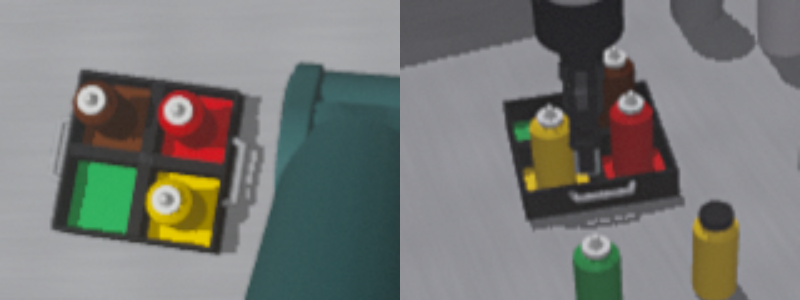

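Three bottles stand upright in their wells. Green next.

```bash
python3 -m pendant '[[0.05,0,-3,0,0,0,1],[0.05,0,-7,0,0,0,1],[0.05,0,-11,0,0,0,1],[0.05,0,-15,0,0,0,1],[0.05,0,-17,0,0,0,1],[0.05,0,-17,0,0,0,1],[0.05,0,-17,0,0,0,1]]'
python3 -m pendant '[[0,0,0,0,0,0,0],[0,0,0,0,0,0,0],[0,0,0,0,0,0,0],[0,0,0,0,0,0,0],[0,0,0,0,0,0,0],[0,0,0,0,0,0,0],[0,0,0,0,0,0,0],[0,0,0,0,0,0,0]]'
```

```text
clock: 26.0
tool_pos: [0.4622, -0.034, 0.0583]
eef_rot: [-2.556, -1.825, 0.0]
force: [0.4, -0.4, -0.1]
finger_gap: 0.085
clock: 26.8
tool_pos: [0.4627, -0.0351, 0.0597]
eef_rot: [2.558, 1.822, 0.004]
force: [-1.5, 1.3, 7.9]
finger_gap: 0.0468
```

```bash
python3 -m pendant '[[0,0,1,0,0,0,0],[0,0,3,0,0,0,0],[0,0,6,0,0,0,0],[0,0,9,0,0,0,0],[0,0,12,0,0,0,0],[0,0,15,0,0,0,0],[0,0,16.5,0,0,0,0],[0,1,16.5,0,0,0,0],[0.5,3,16.5,0,0,0,0],[1,6,16.5,0,0,0,0],[1.5,10,16.5,0,0,0,0],[2,13,16.5,0,0,0,0]]'
python3 -m pendant '[[0.2,4,0,0,0,0,0],[0.6,8,0,0,0,0,0],[1,12,0,0,0,0,0],[1.5,15,0,0,0,0,0],[1.6,16,0,0,0,0,0],[1.6,16.3,0,0,0,0,0],[1.6,16.3,0,0,0,0,0],[1.6,16.3,0,0,0,0,0],[1.6,16.3,0,0,0,0,0]]'
```

```text
clock: 28.0
tool_pos: [0.4806, 0.0978, 0.2224]
eef_rot: [-2.556, -1.824, 0.002]
force: [0.7, -0.1, -1.7]
finger_gap: 0.0466
clock: 28.9
tool_pos: [0.4978, 0.2558, 0.2232]
eef_rot: [2.561, 1.819, -0.002]
force: [0.6, 0.8, -1.7]
finger_gap: 0.0465
```

```bash
python3 -m pendant '[[0.1,0.1,-2,0,0,0,0],[0.1,0.1,-5,0,0,0,0],[0.1,0.1,-8,0,0,0,0],[0.1,0.1,-11,0,0,0,0],[0.1,0.1,-13.5,0,0,0,0],[0.1,0.1,-14.5,0,0,0,0],[0.1,0.1,-15,0,0,0,0],[0.1,0.1,-15.2,0,0,0,0],[0.1,0.1,-15.2,0,0,0,0]]'
```

```text
clock: 29.8
tool_pos: [0.4996, 0.259, 0.0721]
eef_rot: [2.559, 1.822, 0.003]
force: [-0.8, -0.3, -0.7]
finger_gap: 0.0466
```

```bash
python3 -m pendant '[[0,0,-0.1,0,0,0,0],[0,0,-0.2,0,0,0,0],[0,0,-0.3,0,0,0,0],[0,0,-0.3,0,0,0,0]]'
python3 -m pendant '[[0,0,0,0,0,0,0.6],[0,0,0,0,0,0,0.75],[0,0,0,0,0,0,0.75],[0,0,0,0,0,0,0.75],[0,0,0,0,0,0,0.75]]'
python3 -m pendant '[[0,0,1,0,0,0,0.75],[0,0,4,0,0,0,0.75],[0,0,8,0,0,0,0.75],[0,0,12,0,0,0,0.75],[0,0,16,0,0,0,0.75],[0,4,17,0,0,0,0.75],[0,8,17,0,0,0,0.75],[0,12,17,0,0,0,0.75],[-2,16,17,0,0,0,0.75],[-4,20,17,0,0,0,0.75],[-6,24,17,0,0,0,0.75],[-8,28,17,0,0,0,0.75]]'
python3 -m pendant '[[-2,3,0,0,0,0,0.75],[-2,3,0,0,0,0,0.75],[-2,3,0,0,0,0,0.75],[-2,3,0,0,0,0,0.75]]'
python3 - <<'E'
from h import *
T=grab_frame("top");S=grab_frame("side")
im=np.hstack([cv2.resize(T["pixels"][110:290,110:410],(400,240)),cv2.resize(S["pixels"][80:320,150:390],(400,400))[:400][:240]])
cv2.imwrite("pics/final.png",np.vstack([np.hstack([cv2.resize(T["pixels"],(400,300)),cv2.resize(S["pixels"],(400,300))]),np.hstack([cv2.resize(T["pixels"][130:250,110:270],(400,300)),cv2.resize(S["pixels"][90:210,150:310],(400,300))])])[:,:,::-1])
caps=dict(red=(.5732,.1547),brown=(.5879,.2434),yellow=(.4845,.1694),green=(.4992,.2581))
def proj(f,X):
    K=np.array([[f["fx"],0,f["cx"]],[0,f["fy"],f["cy"]],[0,0,1]]);return cv2.projectPoints(np.array([X]),cv2.Rodrigues(f["R"])[0],f["t"],K,np.array(f["distortion"]))[0].ravel()
for k,c in caps.items():
    X=(*c,.107);p,e=tri(T,cap(T,proj(T,X))[0],S,cap(S,proj(S,X))[0]);print(k,p.round(3),round(e,4))
print(get_state()["clock"])
E
```

```text
clock: 30.2
tool_pos: [0.4992, 0.2591, 0.0689]
eef_rot: [-2.559, -1.823, -0.001]
force: [-0.9, -0.3, 2.9]
finger_gap: 0.0466
clock: 30.7
tool_pos: [0.4989, 0.2589, 0.0682]
eef_rot: [2.559, 1.823, -0.0]
force: [-0.9, -0.7, -0.6]
finger_gap: 0.0642
clock: 31.9
tool_pos: [0.4178, 0.5401, 0.2391]
eef_rot: [2.559, 1.823, 0.001]
force: [1.0, -0.4, 1.2]
finger_gap: 0.0641
clock: 32.3
tool_pos: [0.4002, 0.5671, 0.2387]
eef_rot: [2.559, 1.819, 0.0]
force: [1.0, -0.7, 0.0]
finger_gap: 0.064
red [0.574 0.159 0.106] 0.0008
brown [0.587 0.247 0.107] 0.0001
yellow [0.483 0.169 0.107] 0.0005
green [0.499 0.26  0.108] 0.0017
32.4
```

View pics/final.png

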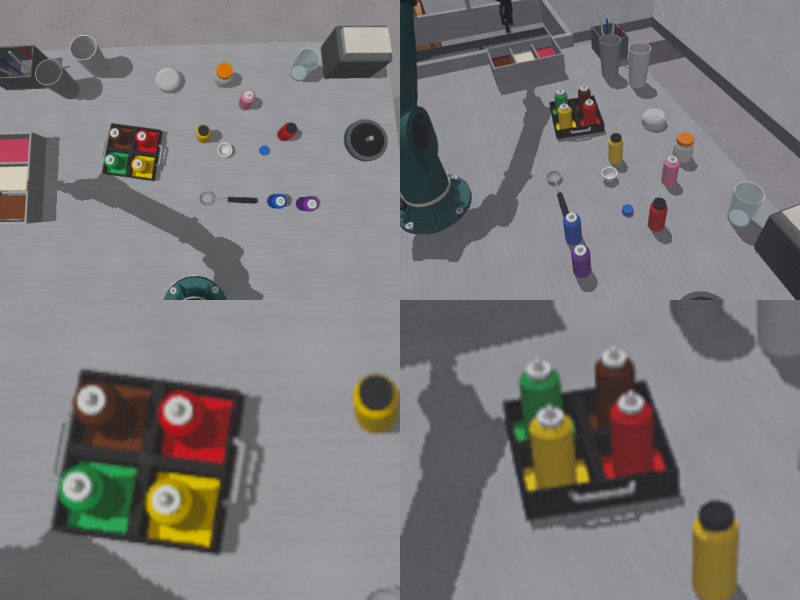

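All four stand upright in the matching wells. The refills and the other items are in place, and the arm is clear.

```bash
python3 -c "
from workcell import *
print(hand_in())"
```

```text
the job is handed in; nothing more can be done
None
```

I placed the red, brown, yellow and green nozzle bottles, in that order, each in the caddy well with its own colour of mat, and handed the job in at about 32 s of the 120 s allowed.

- **Bottles:** the last pictures show all four upright in their wells. Triangulated cap positions are within about 5 mm of the well centres. Cap heights are about 0.107 m, as expected for bottles standing on the mats.
- **Refills and the rest:** both black-capped refills are still standing where they were, as are the blue, purple and pink bottles. I judged this from the last picture and did not re-measure them.
- **Robot:** the largest force I read was about 8 N, and the arm had moved clear, touching nothing.
- **Disagreements:** triangulating the mat centres gave about 0.021 m for the mat height against 0.009 m in the text, because the walls hide part of the mats. I therefore used mat edges and corners for the caddy centre. A first estimate from the caddy's outline was about 8 mm off that, so I set it aside. The rim height measured 36–44 mm, against 40 mm in the text.

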